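Clear the indexing fixture and hold its lever at the fourth click

TASK

A stray bolt lies in the path of the spring-loaded lever of the indexing fixture: first lift the bolt off and lay it on the bench a good hand's breadth clear of the lever's reach, and let go of it, before you move the lever. Then swing the lever by its red knob, anticlockwise seen from above, exactly four clicks from rest (never as far as a fifth) and hold it there against its return spring: finish while still holding the lever, so that I can fit the locking pin. Leave the tape measure and the steel cup where they are.

Things in the scene. Friction and masses are not known exactly. Their poses are not given: they have to be found in the camera images.
- index_fixture: Indexing fixture screwed to the bench: grey plate 240 x 110 x 12 mm; origin at bench height under the plate's front part, z up; the plate runs from x = -200 to +40 mm, y = -55 to +55 mm. A flat steel lever, 20 to 28 mm above the bench, swings level about an upright pivot at x = -100 mm, y = 0: it cannot pass over the bolt. Click roller behind the pivot.
- lever_knob (a point): Centre of the upright round red knob at the lever's end, 130 mm from the pivot axis: 22 mm in diameter, 28 to 66 mm above the bench (this point: 48 mm). A return spring pulls it back with about 5 to 6.5 N on average. The push jumps to 7 to 10 N on leaving each seat, then falls to 2 to 4 N as the roller passes the pin and drops into the next. Let go, it springs back to rest.
- lever (a joint): Lever angle, rad. 0 = at rest, pointing 0.75 rad clockwise of the fixture's x axis; grows anticlockwise seen from above, stop at 1.45. A sprung roller jumps a pin (one click) at 0.1, 0.3, 0.5, 0.7, 0.9, 1.1 and 1.3 and seats between pins at 0.2, 0.4, 0.6, 0.8 ...: 0.2 rad or 26 mm of knob path a click; four clicks = 0.8.
- bolt: Loose hex bolt, bright steel, 58 mm long, about 60 g, lying on the base plate in the lever's path. Origin: under the middle of its length, on the plate (12 mm above the bench); long axis along its y, head (22 mm wide, 20 mm high) at +y from 20 to 29 mm; the shank is 12 mm wide (x) and 16 mm high.
- tape_measure: Yellow tape measure, 64 x 69 x 32 mm, a bystander; origin under its centre.
- steel_cup: Small turned steel cup, 38 mm in diameter, 26 mm high, a bystander; origin under its centre.
- lever_pivot (a point): Point on the lever's pivot axis, 48 mm above the bench; the hub cap here is 34 mm wide and 43 mm high, the pin in it 46 mm. The lever reaches 140 mm from this axis, so a bolt whose middle lies 180 mm or more from it is clear.
- rod_jig: Jig to the left of the work with a black 28 mm square rod standing in it to 0.86 m above the bench, fixed: keep the arm clear of the rod. Origin under the middle of its 112 x 120 mm base. Another fixed fixture, 184 mm high, stands nearer the robot (x below 0.40, y -0.32 to -0.08); between these two and the indexing fixture the bench is free round x = 0.44, y = -0.12.

How it is judged:
By the outcome, as a careful person would: the job done as asked, in the order asked, and still so for the second after the job is handed in, while the arm keeps its last pose, push and grip.
It also fails if it takes over 70 s, if anything falls off the work surface, if the arm or the gripper's body presses on something with over 40 N, if the wrist force passes 120 N, or if a joint passes its speed limit or range.

ROBOT

A 7-joint arm with a two-finger parallel gripper is mounted at the origin on the work surface; the furniture and walls round the work are solid. World frame = base frame: x ahead of the robot, y to its left, z up, the work surface at z = 0. Lengths are in m, angles in rad, forces in N, time in s.
With the tool pointing down it reaches from about 0.425 to 0.925 m from the base axis. Payload 6.8 kg.
Tool frame: the origin (TCP) lies midway between the tips of the shut fingers; the grasp point (between the pads) lies 19 mm behind it; z points along the fingers, y is the direction in which the jaws open and shut (so a half turn about z gives the same grasp; the last joint's range is limited). The gripper opens to 85 mm and grips with 20 to 120 N. Pads are 22 mm wide; open, the fingers measure 114 mm over their backs; the gripper's body (76 mm by 85 mm) begins 54 mm behind the grasp point. The pads swing forward as they close: fully open they stand 13 mm farther back than shut.
Start: joints at [-1.319, 0.477, 0.022, 1.555, -0.011, 1.109, -0.083], TCP at [0.238, 0.632, 0.231] pointing down, gripper open.
Joint ranges: [-2.96, 2.96], [-0.34, 2.1], [-1.41, 1.46], [0.24, 2.44], [-1.37, 4.51], [0.17, 1.92], [-2.96, 2.96]. Speed limits (rad/s): [2.39, 2.39, 3.14, 3.14, 3.14, 3.14, 3.14].

INTERFACE

Orientations are given as a unit quaternion [w, x, y, z].
In Python, from station import bot gives the robot as it stands. The module is installed in compiled form; this text tells all that it offers.
- The arm moves only by the tool play_rows, never from a script. Its argument "motion" is a list of rows, each a list of 2 entries, a list of its own where there are three numbers: the shift along the tool's x, y, z as a fraction of full scale, then the turn, a rotation vector about the tool's x, y, z as a fraction of full scale. In form: [[[tx, ty, tz], [rx, ry, rz]], ...]. A call has 1 to 8 rows; each row is the pose to reach, as a shift and turn from the pose measured when the call began, along the tool's axes at that moment, turning the shorter way round; what a row does not reach only later rows make up. Full scale, the value 1, is 400 mm for a shift and 360 degrees for a turn. A row lasts 1/10 s, in which the tool goes at most 50 mm and 8.59 degrees, less where a joint would pass 70% of its speed; a pose out of reach is approached as far as the arm can. A call with a number of a shift or a turn outside -1 to 1 is refused whole. A call with a gripper value outside its range is refused whole. "fingers" is the finger opening in mm, from 0 to 85.4, set as the call begins (left out, the last holds). The fingers move at their own pace and stop on an object; "grip_force" is the grip in N (left out, the last holds). Time passes only in rows, so rows that repeat a pose let the fingers close. It gives the time, the measured TCP pose, the force and the opening at its end, in the units of the state.
- bot.get_obs(): the state, without advancing time (a new reading comes with each control period).
- bot.read_camera(name): name is "scene" or "top"; returns a dict with "pixels" (480x640x3 uint8, red, green, blue), "range_z" (480x640 float32, m along the optical axis (not along the pixel's ray), 0 where there is no reading), "fovy" (degrees; the focal length in pixels is half the picture's height over the tangent of half this angle, whatever the lens; pixels are square), "cx", "cy" (the principal point, pixels), "pose" (4x4, takes a point from camera to world coordinates). Camera axes: x right, y down, z forward; pixel columns grow to the right and rows downward; lengths in m; the calibration is good to about 2 mm. A picture is of the moment at which its call begins.
- bot.hand_in(): hands the job in, once; it reports no verdict.
The state is a dict: "t": time; "q": joint angles; "joint_vel": joint speeds; "joint_torque": joint torques, N m; "eef_pos": TCP position; "tool_rot": TCP orientation; "contact_force": force on the tool from outside, world axes, zero at the start; "torque": the same for the moment, N m; "gripper_width": opening from 0.0 (shut) to 1.0 (fully open).
Only numpy, scipy, OpenCV 4.12 (cv2) and the standard library are available. Lean on these libraries where they do the work, as an engineer would, in place of code of your own. Each camera call takes 0.05 s, during which the arm holds its last target.

## Working session

There is one attempt and no reset: what is moved stays moved. The work goes in short steps, Python scripts to look and compute and a tool call to move; the robot and the scene stay as the last step left them, time stands still between calls to the robot, and variables do not carry over. Pictures are saved under pics/ and viewed, and the job is handed in when it is done.

Besides the shell and the picture viewer there is one more tool, called after "Call:" by a JSON object that holds its "op" and its "data". play_rows: Moves the arm, as the interface text tells. Shift numbers are shares of 400 mm and turn numbers shares of 360 degrees, none past 1 either way. Its arguments: {"type":"object","properties":{"motion":{"type":"array"},"fingers":{"type":"number"},"grip_force":{"type":"number"}},"required":["motion"]}

```bash
mkdir -p pics; cat > h.py <<'E'
import numpy as np, cv2
from station import bot
def snap(name,fn=None):
    c=bot.read_camera(name)
    if fn: cv2.imwrite('pics/'+fn,c['pixels'][:,:,::-1])
    return c
def f(c): return 240/np.tan(np.radians(c['fovy'])/2)
def ray(c,u,v,z):
    fl=f(c); d=np.array([(u-c['cx'])/fl,(v-c['cy'])/fl,1.]); T=np.array(c['pose'])
    o=T[:3,3]; w=T[:3,:3]@d
    return o+w*(z-o[2])/w[2]
def cloud(c):
    fl=f(c); h,w=c['range_z'].shape; uu,vv=np.meshgrid(np.arange(w),np.arange(h)); Z=c['range_z']
    P=np.stack([(uu-c['cx'])/fl*Z,(vv-c['cy'])/fl*Z,Z],-1); T=np.array(c['pose'])
    return P@T[:3,:3].T+T[:3,3]
E
python3 - <<'E'
from h import *
for n in('top','scene'):
    c=snap(n,n+'0.png'); print(n,c['fovy'],c['cx'],c['cy'],np.round(c['pose'],3).tolist(),(c['range_z']>0).mean())
    np.savez('pics/'+n+'0.npz',**c)
o=bot.get_obs(); print({k:np.round(v,3) for k,v in o.items()})
E
```

```text
top 57.57744094777027 319.73993536472534 233.3152280262513 [[0.029, -0.984, 0.176, 0.303], [-0.999, -0.031, -0.009, -0.105], [0.015, -0.176, -0.984, 1.044], [0.0, 0.0, 0.0, 1.0]] 0.9961100260416667
scene 50.01110975133173 304.8047708932195 236.418336504418 [[0.906, -0.269, 0.326, 0.111], [-0.423, -0.565, 0.708, -0.857], [-0.006, -0.78, -0.626, 0.752], [0.0, 0.0, 0.0, 1.0]] 0.9609114583333334
{'t': np.float64(0.1), 'q': array([-1.319,  0.478,  0.022,  1.556, -0.011,  1.109, -0.083]), 'joint_vel': array([-0.001, -0.003,  0.001, -0.003, -0.   ,  0.   , -0.   ]), 'joint_torque': array([ 4.0000e-03, -5.9776e+01,  1.6140e+00, -2.8195e+01,  1.3000e-02,
        5.0000e-03,  0.0000e+00]), 'eef_pos': array([0.238, 0.631, 0.23 ]), 'tool_rot': array([-0.   ,  0.179,  0.984, -0.001]), 'contact_force': array([-0.061,  0.447, -0.336]), 'torque': array([-0.003,  0.034,  0.026]), 'gripper_width': np.float64(1.002)}
```

View pics/top0.png

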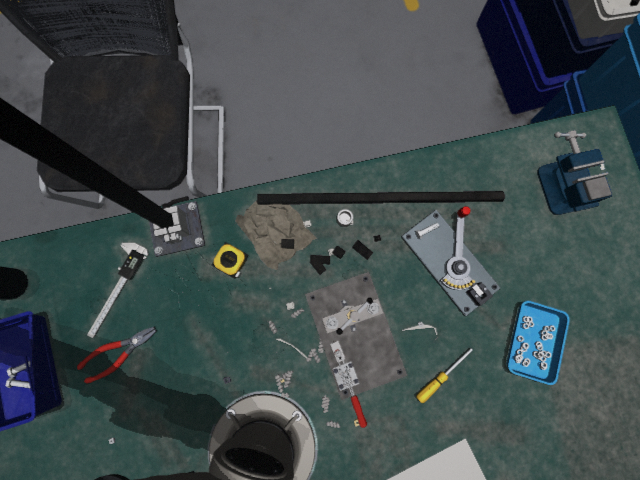

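View pics/scene0.png

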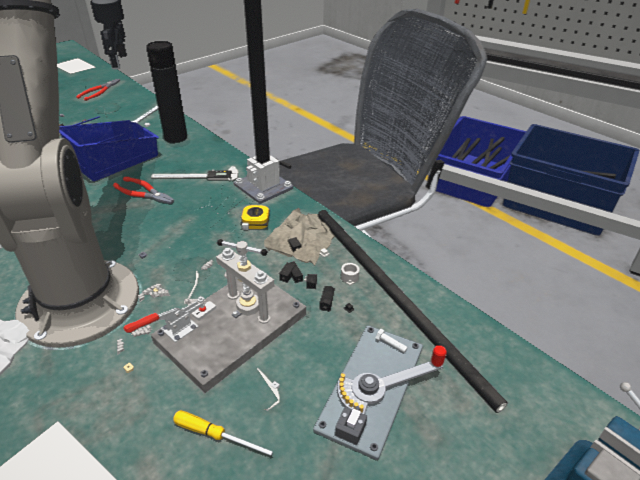

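```bash
python3 - <<'E'
from h import *
for n in('top','scene'):
    c=dict(np.load(f'pics/{n}0.npz')); P=cloud(c); im=c['pixels'][:,:,::-1].copy()
    hsv=cv2.cvtColor(im,cv2.COLOR_BGR2HSV)
    m=((hsv[...,0]<8)|(hsv[...,0]>172))&(hsv[...,1]>150)&(hsv[...,2]>90)
    nl,lab,st,ce=cv2.connectedComponentsWithStats(m.astype(np.uint8))
    for i in range(1,nl):
        if st[i,4]>30:
            Q=P[lab==i]; print(n,'red',ce[i].round(1),st[i],np.median(Q,0).round(3),Q[:,2].max().round(3), ray(c,*ce[i],.066).round(3))
    m=(hsv[...,0]>20)&(hsv[...,0]<32)&(hsv[...,1]>150)&(hsv[...,2]>120)
    nl,lab,st,ce=cv2.connectedComponentsWithStats(m.astype(np.uint8))
    for i in range(1,nl):
        if st[i,4]>100: print(n,'yel',ce[i].round(1),st[i,4],np.median(P[lab==i],0).round(3))
    # rod: tall points
    for z0,z1 in ((.15,.2),(.2,.3),(.3,.4),(.4,.6),(.6,.84)):
        s=(P[...,2]>z0)&(P[...,2]<z1)&(P[...,1]>.1)&(P[...,1]<.45)&(P[...,0]>.3)&(P[...,0]<.7)&(c['range_z']>0)
        if s.sum()>5: print(n,'rod',z0,z1,s.sum(),P[s].min(0).round(3),P[s].max(0).round(3),np.median(P[s],0).round(3))
    u,v=(int(x) for x in ((380,198) if n=='top' else (420,310)))
    print('bar',P[v,u])
c=dict(np.load('pics/top0.npz'))
a=cv2.resize(c['pixels'][190:320,390:510,::-1],None,fx=5,fy=4.6,interpolation=cv2.INTER_CUBIC); cv2.imwrite('pics/topz.png',a)
c=dict(np.load('pics/scene0.npz'))
a=cv2.resize(c['pixels'][310:460,300:460,::-1],None,fx=4,fy=4,interpolation=cv2.INTER_CUBIC); cv2.imwrite('pics/scz.png',a[:600])
E
```

```text
top red [465.3 210.3] [461 206   9   9  59] [ 0.544 -0.449  0.065] 0.069 [ 0.544 -0.449  0.066]
top red [108.9 346.3] [ 95 341  26  11 143] [0.212 0.358 0.012] 1.044 [0.216 0.334 0.066]
top red [120.3 359.5] [113 352  15  16 101] [0.184 0.329 0.011] 1.044 [0.19  0.306 0.066]
top red [ 89.7 379.5] [ 85 378  12   5  38] [0.139 0.393 0.011] 0.015 [0.147 0.367 0.066]
top red [358.6 411.5] [351 396  16  32 205] [ 0.105 -0.205  0.098] 0.105 [ 0.097 -0.208  0.066]
top yel [411.4   4.1] 109 [ 1.712 -0.514 -0.75 ]
top yel [228.8 259.3] 412 [0.417 0.095 0.029]
top yel [428.1 391. ] 242 [ 0.135 -0.368  0.02 ]
top rod 0.15 0.2 181 [0.478 0.216 0.15 ] [0.509 0.241 0.2  ] [0.486 0.222 0.177]
top rod 0.2 0.3 484 [0.478 0.216 0.2  ] [0.51  0.242 0.3  ] [0.485 0.221 0.254]
top rod 0.3 0.4 719 [0.477 0.216 0.3  ] [0.51  0.242 0.4  ] [0.485 0.221 0.355]
top rod 0.4 0.6 3010 [0.477 0.215 0.4  ] [0.511 0.242 0.6  ] [0.485 0.221 0.525]
top rod 0.6 0.84 508 [0.479 0.215 0.6  ] [0.511 0.233 0.628] [0.491 0.219 0.612]
bar [ 0.57660583 -0.25679279  0.02753664]
scene red [92.4 91.8] [ 77  85  31  15 144] [0.16
[... 293 characters left out ...]
 0.106 [ 0.105 -0.175  0.066]
scene red [438.4 355.1] [432 345  15  22 236] [ 0.541 -0.453  0.058] 0.067 [ 0.536 -0.459  0.066]
scene yel [323.2 122.8] 310 [ 1.496  1.842 -0.75 ]
scene yel [564.7 248. ] 1246 [ 1.921  0.254 -0.75 ]
scene yel [255.3 215. ] 326 [0.417 0.082 0.028]
scene yel [197.1 424.2] 688 [ 0.141 -0.379  0.019]
scene rod 0.15 0.2 274 [0.478 0.214 0.15 ] [0.513 0.243 0.2  ] [0.491 0.223 0.176]
scene rod 0.2 0.3 622 [0.479 0.213 0.2  ] [0.513 0.247 0.3  ] [0.49  0.223 0.252]
scene rod 0.3 0.4 731 [0.479 0.214 0.3  ] [0.513 0.246 0.4  ] [0.491 0.223 0.353]
scene rod 0.4 0.6 571 [0.478 0.215 0.4  ] [0.512 0.244 0.47 ] [0.49  0.223 0.435]
bar [ 0.59625001 -0.33021213  0.02237333]
```

View pics/topz.png

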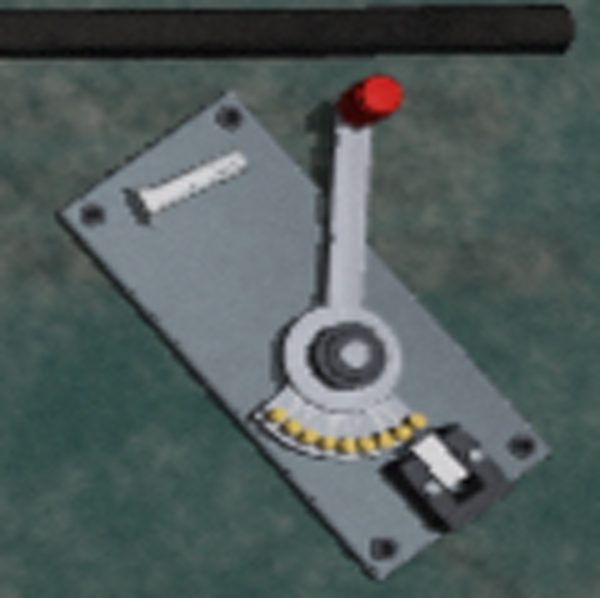

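View pics/scz.png

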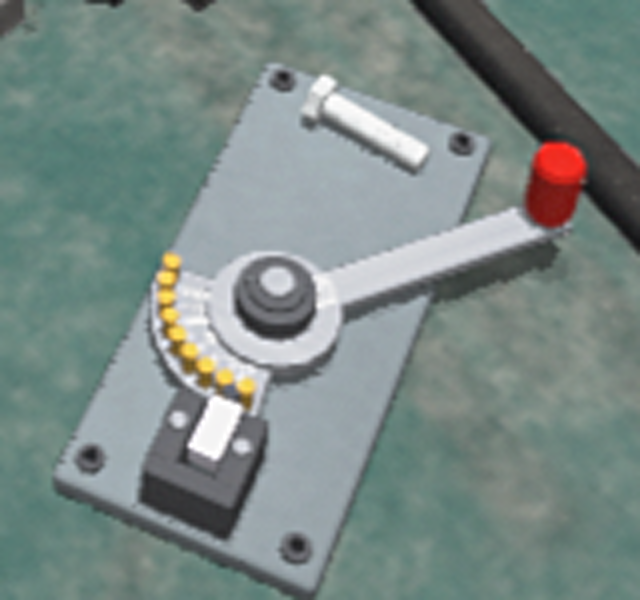

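```bash
python3 - <<'E'
from h import *
c=dict(np.load('pics/top0.npz')); P=cloud(c)
hd=ray(c,390+148/5,190+200/4.6,.03); tp=ray(c,390+243/5,190+163/4.6,.027)
print('pivot top',ray(c,460.6,266.5,.046),'head',hd,'tip',tp, np.hypot(*(hd-tp)[:2]))
for n in('top','scene'):
    c=dict(np.load(f'pics/{n}0.npz')); P=cloud(c); im=c['pixels']; hsv=cv2.cvtColor(im,cv2.COLOR_RGB2HSV)
    X,Y,Z=P[...,0],P[...,1],P[...,2]
    hub=(Z>.036)&(Z<.05)&(np.hypot(X-.43,Y+.44)<.03); print(n,'hub',hub.sum(),P[hub].mean(0).round(4))
    bench=(abs(X-.44)<.05)&(abs(Y+.12)<.05); print('bench z',np.median(Z[bench]).round(4))
    b=(im.min(-1)>165)&(X>.44)&(X<.56)&(Y>-.42)&(Y<-.3)&(Z>.012)&(Z<.05)
    b=cv2.morphologyEx(b.astype(np.uint8),cv2.MORPH_OPEN,np.ones((2,2)))>0
    Q=P[b]; 
    r=cv2.minAreaRect(Q[:,:2].astype(np.float32)*1000); print('bolt',b.sum(),r,Q[:,2].max(),np.median(Q[:,2]), cv2.PCACompute(Q[:,:2].astype(np.float64),None)[:2])
    # knob
    k=((hsv[...,0]<8)|(hsv[...,0]>172))&(hsv[...,1]>150)&(X>.5)&(Y<-.4)&(Y>-.5)&(Z>.061); print('knob',P[k].mean(0).round(4))
    pl=(abs(Z-.012)<.004)&(X>.3)&(X<.57)&(Y<-.28)&(Y>-.56)&(hsv[...,1]<75)
    r=cv2.minAreaRect((P[pl][:,:2]*1000).astype(np.float32)); print('plate',pl.sum(),r)
# height map
c=dict(np.load('pics/top0.npz')); P=cloud(c)
gx=np.arange(.60,.34,-.02); gy=np.arange(0,-.78,-.03)
print('y:',(gy*100).round().astype(int))
for x in gx:
    row=[]
    for y in gy:
        s=(abs(P[...,0]-x)<.01)&(abs(P[...,1]-y)<.015); row.append(int(round(np.percentile(P[...,2][s],95)*1000)) if s.sum() else -1)
    print(round(x,2),row)
E
```

```text
pivot top [ 0.41522888 -0.44068905  0.046     ] head [ 0.49246276 -0.35075695  0.03      ] tip [ 0.51396883 -0.39712762  0.027     ] 0.051115063110535715
top hub 158 [ 0.4154 -0.4397  0.0413]
bench z 0.0005
bolt 74 ((503.9218444824219, -377.4700927734375), (9.688562393188477, 59.025115966796875), 27.317123413085938) 0.033040482919388436 0.02336487483354932 (array([[ 0.50247625, -0.37404069]]), array([[-0.48665676,  0.87359327],
       [ 0.87359327,  0.48665676]]))
knob [ 0.544  -0.4489  0.0645]
plate 2971 ((430.4971618652344, -427.491455078125), (239.32839965820312, 110.4471435546875), 39.103267669677734)
scene hub 289 [ 0.415  -0.4412  0.0412]
bench z 0.001
bolt 200 ((511.36456298828125, -368.42291259765625), (32.139427185058594, 55.40061569213867), 31.444595336914062) 0.032520668181033385 0.023992064682973768 (array([[ 0.50482893, -0.37141572]]), array([[-0.50965122,  0.8603811 ],
       [ 0.8603811 ,  0.50965122]]))
knob [ 0.544  -0.4505  0.0644]
plate 5054 ((431.655029296875, -426.73101806640625), (242.74026489257812, 110.31351470947266), 38.854408264160156)
y: [  0  -3  -6  -9 -
[... 690 characters left out ...]
, 2, 2, 2, 2]
0.48 [29, 23, 19, 11, 2, 2, 2, 18, 12, 10, 3, 16, 28, 14, 14, 30, 2, 2, 2, 3, 2, 2, 2, 2, 2, 2, 2]
0.46 [21, 24, 23, 8, 2, 23, 20, 26, 21, 3, 3, 13, 14, 14, 14, 30, 13, 2, 2, 2, 2, 3, 2, 3, 3, 2, 3]
0.44 [21, 21, 11, 19, 20, 27, 25, 23, 24, 2, 3, 2, 14, 13, 29, 32, 14, 3, 2, 2, 2, 3, 3, 3, 2, 2, 2]
0.42 [16, 15, 3, 22, 22, 18, 2, 2, 3, 2, 2, 3, 13, 14, 43, 46, 26, 13, 3, 3, 2, 2, 2, 2, 3, 2, 2]
0.4 [13, 4, 2, 5, 23, 2, 2, 26, 26, 2, 3, 2, 3, 13, 40, 44, 23, 14, 3, 2, 3, 2, 2, 3, 1, 2, 3]
0.38 [2, 3, 3, 2, 2, 23, 28, 33, 28, 1, 2, 2, 2, 23, 36, 36, 38, 16, 16, 2, 2, 1, 2, 2, 2, 2, 2]
0.36 [2, 2, 2, 2, 28, 28, 29, 28, 28, 2, 2, 3, 3, 2, 24, 35, 40, 40, 13, 2, 3, 2, 2, 2, 2, 2, 2]
```

```bash
cat >> h.py <<'E'
from scipy.spatial.transform import Rotation as Ro
def jaw(az):  # tool down, tool y along azimuth az(deg)
    a=np.radians(az); y=np.array([np.cos(a),np.sin(a),0]); z=np.array([0,0,-1.]); return np.column_stack([np.cross(y,z),y,z])
def R0(o): w,x,y,z=o['tool_rot']; return Ro.from_quat([x,y,z,w]).as_matrix()
def rows(tg,o=None):
    o=o or bot.get_obs(); R=R0(o); p=np.array(o['eef_pos']); out=[]
    for x,y,z,az in tg:
        s=R.T@(np.array([x,y,z])-p)/.4; t=Ro.from_matrix(R.T@jaw(az)).as_rotvec()/(2*np.pi)
        out.append([s.round(3).tolist(),t.round(4).tolist()])
    print(str(out).replace(' ','')); return out
def state():
    o=bot.get_obs(); R=R0(o); p=np.array(o['eef_pos'])
    print('t',round(float(o['t']),2),'p',p.round(4),'jaw az',np.degrees(np.arctan2(R[1,1],R[0,1])).round(1),'tilt',np.degrees(np.arccos(-R[2,2])).round(2),'q',np.round(o['q'],3),'F',np.round(o['contact_force'],1),'M',np.round(o['torque'],2),'w',round(float(o['gripper_width']),3)); return o
def polar(r,az,z,j=None):
    a=np.radians(az); return (r*np.cos(a),r*np.sin(a),z,az if j is None else j)
E
python3 - <<'E'
from h import *
state()
rows([polar(r,69.4,.24) for r in np.linspace(.64,.45,5)])
E
```

```text
t 0.1 p [0.2375 0.6313 0.2304] jaw az 69.4 tilt 0.1 q [-1.319  0.478  0.022  1.556 -0.011  1.109 -0.083] F [-0.1  0.4 -0.3] M [-0.    0.03  0.03] w 1.002
[[[0.0,-0.086,-0.024],[-0.0003,0.0,-0.0]],[[0.0,-0.205,-0.024],[-0.0003,0.0,-0.0]],[[0.0,-0.324,-0.023],[-0.0003,0.0,-0.0]],[[0.0,-0.442,-0.023],[-0.0003,0.0,-0.0]],[[0.0,-0.561,-0.023],[-0.0003,0.0,-0.0]]]
```

Call:
{"op": "play_rows", "data": {"motion": [[[0, -0.085, -0.024], [0, 0, 0]], [[0, -0.205, -0.024], [0, 0, 0]], [[0, -0.325, -0.024], [0, 0, 0]], [[0, -0.44, -0.024], [0, 0, 0]], [[0, -0.56, -0.024], [0, 0, 0]], [[0, -0.56, -0.024], [0, 0, 0]]], "fingers": 40}}

```text
t: 0.7
eef_pos: [0.1568, 0.4146, 0.2388]
tool_rot: [-0.0, 0.179, 0.984, -0.004]
contact_force: [0.9, 1.2, 0.8]
gripper_width: 0.467
```

```bash
python3 - <<'E'
from h import *
state(); c=snap('scene','s1.png'); 
c=snap('top','t1.png'); P=cloud(c); s=(P[...,2]>.15)&(P[...,1]>.3)&(c['range_z']>0); az=np.degrees(np.arctan2(P[...,1],P[...,0])); r=np.hypot(P[...,0],P[...,1])
for z0 in np.arange(.15,1,.1):
    k=s&(P[...,2]>z0)&(P[...,2]<z0+.1); 
    if k.sum(): print(z0.round(2),k.sum(),r[k].max().round(3))
E
```

```text
t 0.7 p [0.1568 0.4146 0.2388] jaw az 69.4 tilt 0.47 q [-1.340e+00  8.900e-02 -1.100e-02  2.067e+00  1.000e-03  9.940e-01
 -1.400e-01] F [0.9 1.2 0.8] M [ 0.12 -0.02 -0.01] w 0.467
0.15 28 0.469
0.25 571 0.426
```

View pics/s1.png

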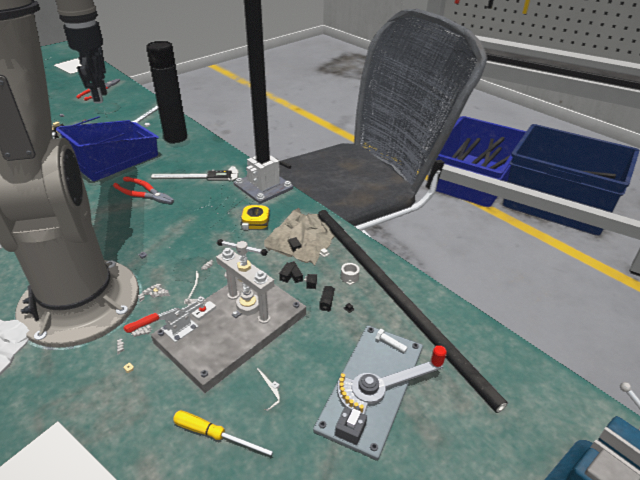

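View pics/t1.png

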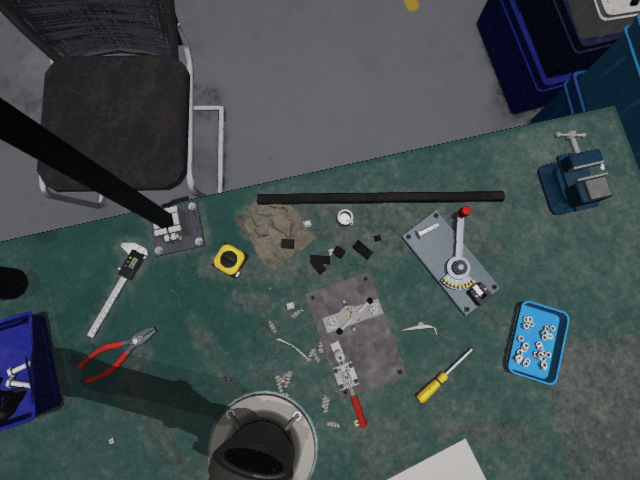

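```bash
python3 - <<'E'
from h import *
rows([polar(.438,a,.255) for a in (65,60,55,50,46,46)])
E
```

```text
[[[-0.083,-0.033,-0.036],[-0.0002,0.0,0.0122]],[[-0.178,-0.044,-0.036],[-0.0002,0.0,0.0261]],[[-0.272,-0.064,-0.036],[-0.0002,0.0,0.04]],[[-0.363,-0.092,-0.036],[-0.0002,0.0,0.0539]],[[-0.434,-0.119,-0.036],[-0.0002,0.0001,0.065]],[[-0.434,-0.119,-0.036],[-0.0002,0.0001,0.065]]]
```

Call:
{"op": "play_rows", "data": {"motion": [[[-0.083, -0.033, -0.036], [0, 0, 0.012]], [[-0.178, -0.044, -0.036], [0, 0, 0.026]], [[-0.272, -0.064, -0.036], [0, 0, 0.04]], [[-0.363, -0.092, -0.036], [0, 0, 0.054]], [[-0.434, -0.119, -0.036], [0, 0, 0.065]], [[-0.434, -0.119, -0.036], [0, 0, 0.065]]]}}

```text
t: 1.4
eef_pos: [0.3083, 0.3134, 0.2553]
tool_rot: [0.001, 0.379, 0.926, -0.0]
contact_force: [0.6, 0.4, -0.1]
gripper_width: 0.47
```

```bash
python3 - <<'E'
from h import *
state(); c=snap('scene','s2.png'); P=cloud(c); s=(P[...,2]>.3)&(c['range_z']>0)
az=np.degrees(np.arctan2(P[...,1],P[...,0])); r=np.hypot(P[...,0],P[...,1])
for z0 in np.arange(.3,1,.1):
    k=s&(P[...,2]>z0)&(P[...,2]<z0+.1)&(az>28)&(az<70)&(r<.9)
    if k.sum(): i=np.argmax(np.where(k,r,0)); print(z0.round(2),k.sum(),r[k].max().round(3),np.unravel_index(i,r.shape))
rows([polar(.438,a,.255) for a in (41,36,31,26,21,16,11,6)])
E
```

```text
t 1.4 p [0.3083 0.3134 0.2553] jaw az 45.5 tilt 0.11 q [-1.123  0.05   0.194  2.07  -0.009  1.023 -0.131] F [ 0.6  0.4 -0.1] M [0.03 0.   0.03] w 0.47
0.3 1514 0.509 (np.int64(48), np.int64(184))
0.4 1385 0.471 (np.int64(17), np.int64(174))
[[[-0.092,-0.008,0.001],[-0.0,0.0002,0.0132]],[[-0.186,-0.02,0.001],[-0.0,0.0002,0.0271]],[[-0.28,-0.04,0.001],[-0.0,0.0002,0.041]],[[-0.371,-0.068,0.001],[-0.0,0.0002,0.0549]],[[-0.459,-0.104,0.001],[0.0,0.0002,0.0688]],[[-0.544,-0.148,0.001],[0.0,0.0002,0.0826]],[[-0.625,-0.199,0.001],[0.0,0.0002,0.0965]],[[-0.701,-0.257,0.001],[0.0,0.0002,0.1104]]]
```

View pics/s2.png

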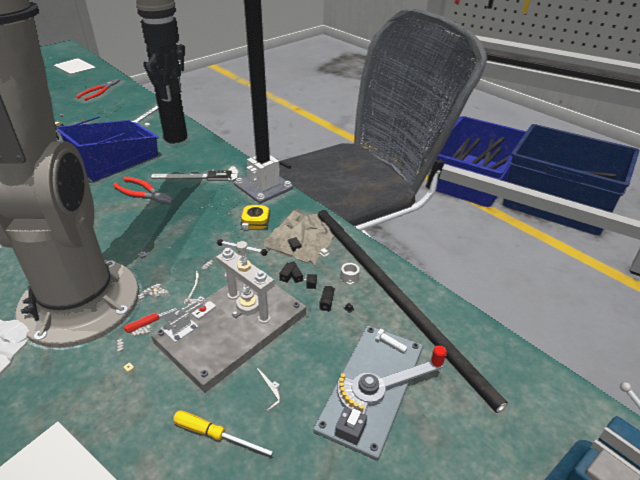

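```bash
python3 - <<'E'
from h import *
rows([polar(.418,a,.26) for a in (43,38,33,28,23,18,13,8)])
E
```

```text
[[[-0.051,-0.055,-0.012],[-0.0,0.0002,0.0076]],[[-0.142,-0.063,-0.012],[-0.0,0.0002,0.0215]],[[-0.232,-0.08,-0.012],[-0.0,0.0002,0.0354]],[[-0.319,-0.104,-0.012],[-0.0,0.0002,0.0493]],[[-0.405,-0.135,-0.011],[-0.0,0.0002,0.0632]],[[-0.487,-0.174,-0.011],[0.0,0.0002,0.0771]],[[-0.566,-0.22,-0.011],[0.0,0.0002,0.091]],[[-0.641,-0.273,-0.011],[0.0,0.0002,0.1049]]]
```

Call:
{"op": "play_rows", "data": {"motion": [[[-0.051, -0.055, -0.012], [0, 0, 0.008]], [[-0.142, -0.063, -0.012], [0, 0, 0.022]], [[-0.232, -0.08, -0.012], [0, 0, 0.036]], [[-0.319, -0.104, -0.012], [0, 0, 0.05]], [[-0.405, -0.135, -0.012], [0, 0, 0.063]], [[-0.487, -0.174, -0.012], [0, 0, 0.077]], [[-0.566, -0.22, -0.012], [0, 0, 0.091]], [[-0.641, -0.273, -0.012], [0, 0, 0.105]]]}}

```text
t: 2.25
eef_pos: [0.4154, 0.0581, 0.2607]
tool_rot: [0.001, 0.657, 0.754, 0.0]
contact_force: [0.2, 0.2, 0.2]
gripper_width: 0.468
```

```bash
python3 - <<'E'
from h import *
state()
rows([polar(.43,a,.27) for a in (3,-2)]+[polar(.455,-8,.27),polar(.49,-13,.27),polar(.52,-17,.27),polar(.55,-21,.27),polar(.58,-25,.27),polar(.6,-29,.27)])
E
```

```text
t 2.25 p [0.4154 0.0581 0.2607] jaw az 7.9 tilt 0.13 q [-0.797 -0.015  0.512  2.119  0.01   1.034 -0.153] F [0.2 0.2 0.2] M [-0.   -0.03  0.01] w 0.468
[[[-0.093,0.023,-0.023],[0.0003,0.0002,0.0136]],[[-0.186,0.01,-0.023],[0.0003,0.0002,0.0275]],[[-0.313,0.045,-0.023],[0.0003,0.0002,0.0442]],[[-0.438,0.096,-0.022],[0.0003,0.0002,0.0581]],[[-0.549,0.131,-0.022],[0.0003,0.0002,0.0692]],[[-0.666,0.155,-0.022],[0.0003,0.0001,0.0803]],[[-0.789,0.169,-0.022],[0.0004,0.0001,0.0914]],[[-0.902,0.151,-0.022],[0.0004,0.0001,0.1025]]]
```

Call:
{"op": "play_rows", "data": {"motion": [[[-0.093, 0.023, -0.023], [0, 0, 0.014]], [[-0.186, 0.01, -0.023], [0, 0, 0.028]], [[-0.313, 0.045, -0.023], [0, 0, 0.044]], [[-0.438, 0.096, -0.023], [0, 0, 0.058]], [[-0.549, 0.131, -0.023], [0, 0, 0.069]], [[-0.666, 0.155, -0.023], [0, 0, 0.08]], [[-0.789, 0.169, -0.023], [0, 0, 0.091]], [[-0.902, 0.151, -0.023], [0, 0, 0.102]]]}}

```text
t: 3.05
eef_pos: [0.5284, -0.2912, 0.2699]
tool_rot: [0.002, 0.86, 0.51, 0.0]
contact_force: [0.4, 0.6, -0.6]
gripper_width: 0.471
```

```bash
python3 - <<'E'
from h import *
state()
g=(.5016,-.370)
rows([(.515,-.315,.24,-20),(.505,-.345,.2,-12),(*g,.17,-4),(*g,.15,4),(*g,.13,12),(*g,.12,20),(*g,.12,28),(*g,.12,28)])
E
```

```text
t 3.05 p [ 0.5284 -0.2912  0.2699] jaw az -28.7 tilt 0.2 q [-0.211  0.411  0.824  1.732 -0.327  1.14   0.21 ] F [ 0.4  0.6 -0.6] M [-0.03 -0.01  0.01] w 0.471
[[[-0.068,-0.001,0.075],[0.0005,0.0003,-0.024]],[[-0.146,0.012,0.175],[0.0005,0.0003,-0.0463]],[[-0.205,0.035,0.25],[0.0005,0.0003,-0.0685]],[[-0.205,0.035,0.3],[0.0004,0.0004,-0.0907]],[[-0.204,0.034,0.35],[0.0004,0.0004,-0.1129]],[[-0.204,0.034,0.375],[0.0004,0.0004,-0.1351]],[[-0.204,0.034,0.375],[0.0004,0.0005,-0.1574]],[[-0.204,0.034,0.375],[0.0004,0.0005,-0.1574]]]
```

Call:
{"op": "play_rows", "data": {"motion": [[[-0.068, 0, 0.075], [0, 0, -0.024]], [[-0.146, 0.012, 0.175], [0, 0, -0.046]], [[-0.205, 0.035, 0.25], [0, 0, -0.068]], [[-0.205, 0.035, 0.3], [0, 0, -0.09]], [[-0.205, 0.034, 0.35], [0, 0, -0.113]], [[-0.204, 0.034, 0.375], [0, 0, -0.135]], [[-0.204, 0.034, 0.375], [0, 0, -0.157]], [[-0.204, 0.034, 0.375], [0, 0, -0.157]]]}}

```text
t: 3.85
eef_pos: [0.5031, -0.3689, 0.1191]
tool_rot: [0.001, 0.514, 0.858, -0.0]
contact_force: [-0.3, -0.4, 0.8]
gripper_width: 0.469
```

```bash
python3 - <<'E'
from h import *
state(); snap('scene','s3.png'); snap('top','t3.png')
E
```

```text
t 3.85 p [ 0.5031 -0.3689  0.1191] jaw az 28.1 tilt 0.16 q [ 0.191  0.553  0.468  1.807 -0.319  0.854  1.301] F [-0.3 -0.4  0.8] M [-0.06 -0.02 -0.05] w 0.469
```

View pics/s3.png

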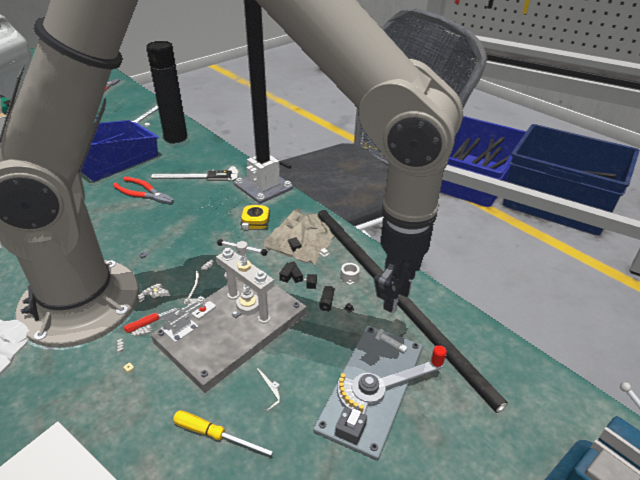

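View pics/t3.png

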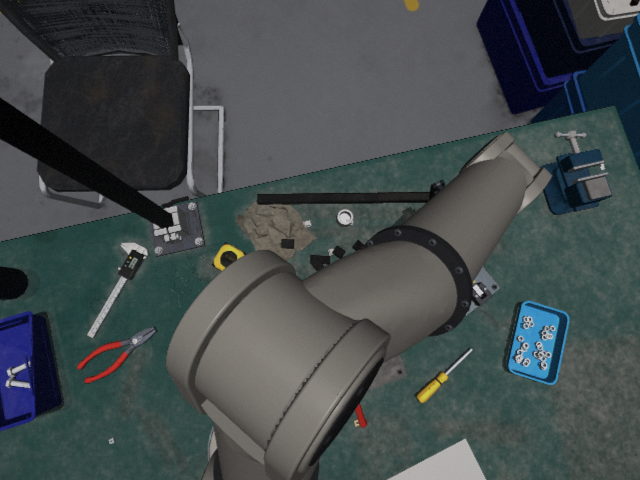

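```bash
python3 - <<'E'
from h import *
g=(.5016,-.370)
rows([(*g,z,28) for z in (.09,.06,.035,.022,.017,.016,.016)])
E
```

```text
[[[0.0,-0.004,0.075],[0.0002,0.0006,-0.0006]],[[0.001,-0.004,0.15],[0.0002,0.0006,-0.0006]],[[0.001,-0.004,0.212],[0.0002,0.0006,-0.0006]],[[0.001,-0.004,0.245],[0.0002,0.0006,-0.0006]],[[0.001,-0.004,0.257],[0.0002,0.0006,-0.0006]],[[0.001,-0.004,0.26],[0.0002,0.0006,-0.0006]],[[0.001,-0.004,0.26],[0.0002,0.0006,-0.0006]]]
```

Call:
{"op": "play_rows", "data": {"motion": [[[0, -0.004, 0.075], [0, 0, 0]], [[0, -0.004, 0.15], [0, 0, 0]], [[0, -0.004, 0.21], [0, 0, 0]], [[0, -0.004, 0.235], [0, 0, 0]], [[0, -0.004, 0.25], [0, 0, 0]], [[0, -0.004, 0.258], [0, 0, 0]], [[0, -0.004, 0.258], [0, 0, 0]]]}}

```text
t: 4.65
eef_pos: [0.5023, -0.3707, 0.0173]
tool_rot: [0.002, 0.517, 0.856, -0.0]
contact_force: [0.1, 0.0, 1.1]
gripper_width: 0.472
```

```bash
python3 - <<'E'
from h import *
state(); c=snap('scene'); a=cv2.resize(c['pixels'][240:400,300:480,::-1],None,fx=3.7,fy=3.7,interpolation=cv2.INTER_CUBIC); cv2.imwrite('pics/s4.png',a)
E
```

```text
t 4.65 p [ 0.5023 -0.3707  0.0173] jaw az 27.7 tilt 0.28 q [ 0.25   0.693  0.393  1.848 -0.401  0.675  1.362] F [0.1 0.  1.1] M [ 0.03  0.02 -0.01] w 0.472
```

View pics/s4.png

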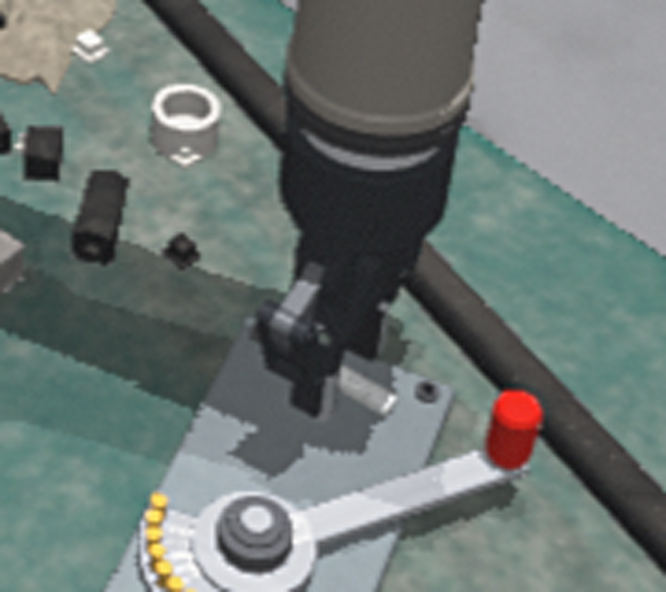

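Call:
{"op": "play_rows", "data": {"motion": [[[0, 0, 0], [0, 0, 0]], [[0, 0, 0], [0, 0, 0]], [[0, 0, 0], [0, 0, 0]], [[0, 0, 0], [0, 0, 0]], [[0, 0, 0], [0, 0, 0]], [[0, 0, 0], [0, 0, 0]]], "fingers": 0, "grip_force": 45}}

```text
t: 5.3
eef_pos: [0.503, -0.3712, 0.0184]
tool_rot: [0.003, 0.517, 0.856, -0.0]
contact_force: [-0.1, 1.5, 4.8]
gripper_width: 0.118
```

Call:
{"op": "play_rows", "data": {"motion": [[[0, 0, -0.03], [0, 0, 0]], [[0, 0, -0.09], [0, 0, 0]], [[0, 0, -0.16], [0, 0, 0]], [[0, 0, -0.24], [0, 0, 0]], [[0, 0, -0.32], [0, 0, 0]], [[0, 0, -0.32], [0, 0, 0]]]}}

```text
t: 5.9
eef_pos: [0.5043, -0.3727, 0.1517]
tool_rot: [0.007, 0.517, 0.856, -0.0]
contact_force: [0.2, -0.5, -0.3]
gripper_width: 0.112
```

```bash
python3 - <<'E'
from h import *
state(); c=snap('scene'); a=cv2.resize(c['pixels'][200:400,300:480,::-1],None,fx=3,fy=3,interpolation=cv2.INTER_CUBIC); cv2.imwrite('pics/s5.png',a)
E
```

```text
t 5.9 p [ 0.5043 -0.3727  0.1517] jaw az 27.7 tilt 0.85 q [ 0.175  0.513  0.494  1.787 -0.302  0.902  1.285] F [ 0.2 -0.5 -0.3] M [-0.04 -0.04  0.01] w 0.112
```

View pics/s5.png

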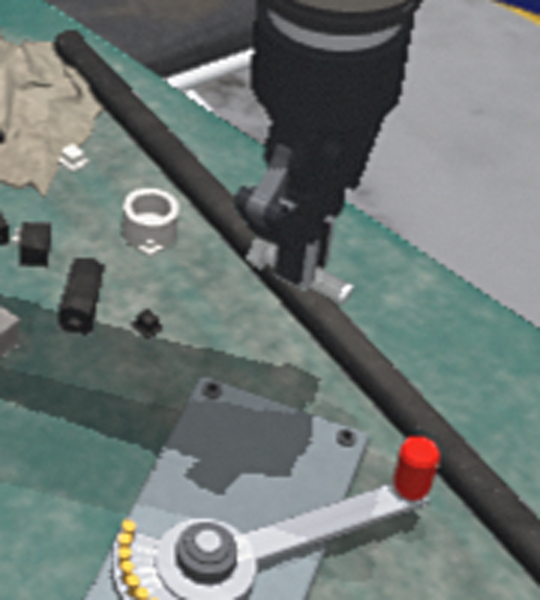

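```bash
python3 - <<'E'
from h import *
a=np.array([.504,-.373]); b=np.array([.44,-.69])
rows([(*(a+(b-a)*k),.15,28) for k in (.08,.22,.36,.5,.64,.78,.92,1)])
E
```

```text
[[[-0.054,-0.041,-0.001],[0.0009,0.0016,-0.0008]],[[-0.142,-0.112,-0.001],[0.0009,0.0016,-0.0008]],[[-0.229,-0.184,-0.0],[0.0009,0.0016,-0.0008]],[[-0.317,-0.255,0.0],[0.0009,0.0016,-0.0008]],[[-0.405,-0.327,0.001],[0.0009,0.0016,-0.0008]],[[-0.493,-0.398,0.001],[0.0009,0.0016,-0.0008]],[[-0.581,-0.47,0.002],[0.0009,0.0016,-0.0008]],[[-0.631,-0.511,0.002],[0.0009,0.0016,-0.0008]]]
```

Call:
{"op": "play_rows", "data": {"motion": [[[-0.054, -0.041, 0], [0.001, 0.0015, 0]], [[-0.142, -0.112, 0], [0.001, 0.0015, 0]], [[-0.229, -0.184, 0], [0.001, 0.0015, 0]], [[-0.317, -0.255, 0], [0.001, 0.0015, 0]], [[-0.405, -0.327, 0], [0.001, 0.0015, 0]], [[-0.493, -0.398, 0], [0.001, 0.0015, 0]], [[-0.581, -0.47, 0], [0.001, 0.0015, 0]], [[-0.631, -0.511, 0], [0.001, 0.0015, 0]]]}}

```text
t: 6.75
eef_pos: [0.4363, -0.6932, 0.149]
tool_rot: [-0.001, 0.519, 0.855, -0.001]
contact_force: [-0.3, 0.0, -0.8]
gripper_width: 0.112
```

```bash
python3 - <<'E'
from h import *
state(); c=snap('scene','s6.png'); 
g=(.44,-.69)
rows([(*g,z,28) for z in (.12,.08,.045,.02,.01,.007,.007)])
E
```

```text
t 6.75 p [ 0.4363 -0.6932  0.149 ] jaw az 27.5 tilt 0.19 q [ 0.682  0.836  0.477  1.223 -0.376  1.169  1.649] F [-0.3  0.  -0.8] M [-0.03 -0.01 -0.01] w 0.112
[[[0.007,0.021,0.072],[-0.0009,0.0001,-0.0018]],[[0.007,0.022,0.172],[-0.0009,0.0001,-0.0018]],[[0.007,0.022,0.259],[-0.0009,0.0001,-0.0018]],[[0.007,0.023,0.322],[-0.0009,0.0001,-0.0018]],[[0.007,0.023,0.347],[-0.0009,0.0001,-0.0018]],[[0.007,0.023,0.354],[-0.0009,0.0001,-0.0018]],[[0.007,0.023,0.354],[-0.0009,0.0001,-0.0018]]]
```

View pics/s6.png

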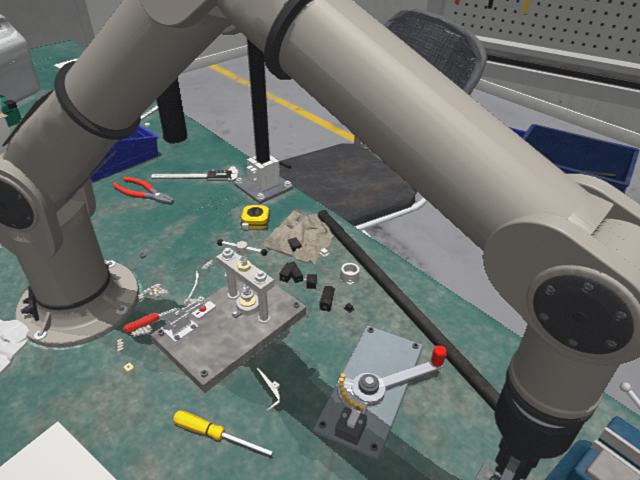

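Call:
{"op": "play_rows", "data": {"motion": [[[0.007, 0.021, 0.072], [0, 0, 0]], [[0.007, 0.022, 0.17], [0, 0, 0]], [[0.007, 0.022, 0.25], [0, 0, 0]], [[0.007, 0.022, 0.31], [0, 0, 0]], [[0.007, 0.022, 0.335], [0, 0, 0]], [[0.007, 0.022, 0.35], [0, 0, 0]], [[0.007, 0.022, 0.35], [0, 0, 0]]]}}

```text
t: 7.5
eef_pos: [0.4396, -0.6901, 0.0086]
tool_rot: [-0.001, 0.52, 0.854, -0.003]
contact_force: [-0.7, -0.4, -0.7]
gripper_width: 0.115
```

```bash
python3 - <<'E'
from h import *
state()
E
```

```text
t 7.5 p [ 0.4396 -0.6901  0.0086] jaw az 27.4 tilt 0.34 q [ 0.694  0.971  0.427  1.293 -0.421  0.966  1.672] F [-0.7 -0.4 -0.7] M [-0.01  0.    0.03] w 0.115
```

Call:
{"op": "play_rows", "data": {"motion": [[[0, 0, 0.004], [0, 0, 0]], [[0, 0, 0.007], [0, 0, 0]], [[0, 0, 0.007], [0, 0, 0]]]}}

```text
t: 7.8
eef_pos: [0.44, -0.6905, 0.0067]
tool_rot: [-0.001, 0.52, 0.854, -0.003]
contact_force: [-0.4, 1.1, 0.6]
gripper_width: 0.115
```

Call:
{"op": "play_rows", "data": {"motion": [[[0, 0, 0], [0, 0, 0]], [[0, 0, 0], [0, 0, 0]], [[0, 0, 0], [0, 0, 0]], [[0, 0, 0], [0, 0, 0]], [[0, 0, 0], [0, 0, 0]]], "fingers": 45}}

```text
t: 8.3
eef_pos: [0.44, -0.6905, 0.0067]
tool_rot: [-0.001, 0.52, 0.854, -0.003]
contact_force: [-0.2, -0.2, -1.1]
gripper_width: 0.526
```

Call:
{"op": "play_rows", "data": {"motion": [[[0, 0, -0.04], [0, 0, 0]], [[0, 0, -0.1], [0, 0, 0]], [[0, 0, -0.18], [0, 0, 0]], [[0, 0, -0.28], [0, 0, 0]], [[0, 0, -0.36], [0, 0, 0]], [[0, 0, -0.36], [0, 0, 0]]]}}

```text
t: 8.9
eef_pos: [0.4419, -0.6934, 0.1594]
tool_rot: [0.004, 0.52, 0.854, -0.005]
contact_force: [-0.0, -0.9, 0.2]
gripper_width: 0.524
```

```bash
python3 - <<'E'
from h import *
state(); c=snap('top','t7.png'); c=snap('scene','s7.png')
E
```

```text
t 8.9 p [ 0.4419 -0.6934  0.1594] jaw az 27.4 tilt 0.79 q [ 0.671  0.826  0.483  1.219 -0.374  1.17   1.638] F [-0.  -0.9  0.2] M [-0.01 -0.02  0.01] w 0.524
```

View pics/t7.png

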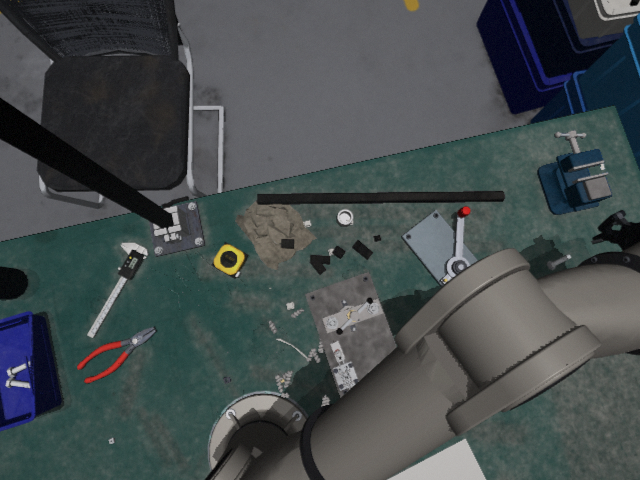

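View pics/s7.png

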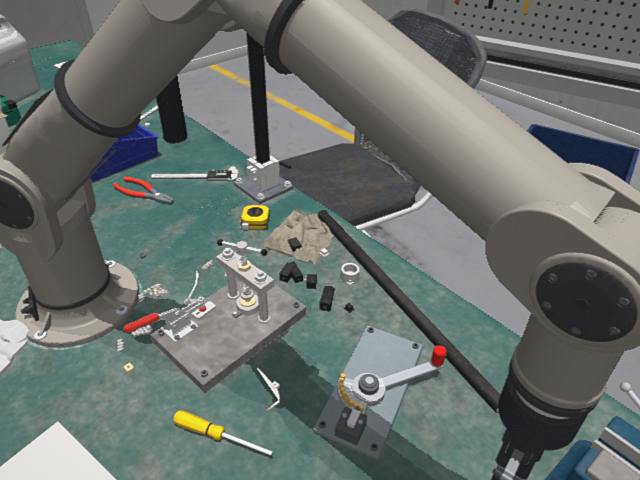

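```bash
python3 - <<'E'
from h import *
c=snap('top'); P=cloud(c); print('bolt px',P[254:261,557:569].reshape(-1,3).mean(0).round(3), P[254:261,553:572,2].max())
a=np.array([.442,-.693]); b=np.array([.544,-.4497])
rows([(*(a+(b-a)*k),.16,27.4-8*(i+1)) for i,k in enumerate((.1,.25,.4,.55,.7,.82,.92,1))])
E
```

```text
bolt px [ 0.45  -0.702  0.006] 1.0442141735469246
[[[0.033,0.05,-0.022],[-0.0008,0.0003,0.0221]],[[0.097,0.126,-0.023],[-0.0008,0.0004,0.0443]],[[0.16,0.202,-0.023],[-0.0008,0.0004,0.0666]],[[0.224,0.278,-0.024],[-0.0008,0.0005,0.0888]],[[0.287,0.354,-0.024],[-0.0007,0.0005,0.111]],[[0.338,0.414,-0.025],[-0.0007,0.0006,0.1332]],[[0.38,0.465,-0.025],[-0.0007,0.0006,0.1554]],[[0.414,0.505,-0.025],[-0.0006,0.0007,0.1777]]]
```

Call:
{"op": "play_rows", "data": {"motion": [[[0.033, 0.05, -0.022], [0, 0, 0.022]], [[0.097, 0.126, -0.023], [0, 0, 0.044]], [[0.16, 0.202, -0.023], [0, 0, 0.066]], [[0.224, 0.278, -0.024], [0, 0, 0.089]], [[0.287, 0.354, -0.024], [0, 0, 0.111]], [[0.338, 0.414, -0.025], [0, 0, 0.133]], [[0.38, 0.465, -0.025], [0, 0, 0.155]], [[0.414, 0.505, -0.025], [0, 0, 0.177]]]}}

```text
t: 9.85
eef_pos: [0.5445, -0.4468, 0.1583]
tool_rot: [-0.001, 0.893, 0.449, -0.003]
contact_force: [-0.5, 0.5, 0.4]
gripper_width: 0.522
```

```bash
python3 - <<'E'
from h import *
state()
a=-36.5
rows([(.544,-.4497,.14,z) for z in (-44,-52,-60,-68,-76,-84,-92,-94)])
E
```

```text
t 9.85 p [ 0.5445 -0.4468  0.1583] jaw az -36.6 tilt 0.34 q [ 0.11   0.718  0.775  1.577 -0.544  1.078  0.387] F [-0.5  0.5  0.4] M [ 0.   -0.02  0.01] w 0.522
[[[-0.006,0.004,0.046],[-0.0005,0.0008,0.0206]],[[-0.006,0.004,0.046],[-0.0005,0.0008,0.0428]],[[-0.006,0.004,0.046],[-0.0004,0.0009,0.065]],[[-0.006,0.004,0.046],[-0.0004,0.0009,0.0873]],[[-0.006,0.004,0.046],[-0.0003,0.0009,0.1095]],[[-0.006,0.004,0.046],[-0.0003,0.0009,0.1317]],[[-0.006,0.004,0.046],[-0.0002,0.001,0.1539]],[[-0.006,0.004,0.046],[-0.0002,0.001,0.1595]]]
```

Call:
{"op": "play_rows", "data": {"motion": [[[-0.006, 0.004, 0.046], [0, 0, 0.021]], [[-0.006, 0.004, 0.046], [0, 0, 0.043]], [[-0.006, 0.004, 0.046], [0, 0, 0.065]], [[-0.006, 0.004, 0.046], [0, 0, 0.087]], [[-0.006, 0.004, 0.046], [0, 0, 0.11]], [[-0.006, 0.004, 0.046], [0, 0, 0.132]], [[-0.006, 0.004, 0.046], [0, 0, 0.154]], [[-0.006, 0.004, 0.046], [0, 0.001, 0.16]]]}}

```text
t: 10.65
eef_pos: [0.5439, -0.4488, 0.1383]
tool_rot: [-0.001, 0.999, -0.038, -0.001]
contact_force: [0.4, -0.0, -0.1]
gripper_width: 0.524
```

```bash
python3 - <<'E'
from h import *
state(); c=snap('scene','s8.png'); P=cloud(c); hsv=cv2.cvtColor(c['pixels'],cv2.COLOR_RGB2HSV); X,Y,Z=P[...,0],P[...,1],P[...,2]
k=((hsv[...,0]<8)|(hsv[...,0]>172))&(hsv[...,1]>150)&(X>.5)&(Y<-.4)&(Y>-.5); print('knob',k.sum(),P[k].mean(0).round(4))
ct=snap('top','t8.png')
rows([(.544,-.4497,z,-94) for z in (.11,.08,.06,.048,.042,.04,.04)])
E
```

```text
t 10.65 p [ 0.5439 -0.4488  0.1383] jaw az -94.3 tilt 0.2 q [ 0.01   0.847  0.996  1.596 -0.765  1.136 -0.452] F [ 0.4 -0.  -0.1] M [ 0.02 -0.02  0.03] w 0.524
knob 229 [ 0.5422 -0.4529  0.0547]
[[[0.001,0.001,0.072],[-0.0003,0.0003,-0.0003]],[[0.002,0.001,0.147],[-0.0003,0.0003,-0.0003]],[[0.002,0.001,0.197],[-0.0003,0.0003,-0.0003]],[[0.002,0.001,0.227],[-0.0003,0.0003,-0.0003]],[[0.002,0.001,0.242],[-0.0003,0.0003,-0.0003]],[[0.002,0.001,0.247],[-0.0003,0.0003,-0.0003]],[[0.002,0.001,0.247],[-0.0003,0.0003,-0.0003]]]
```

View pics/s8.png

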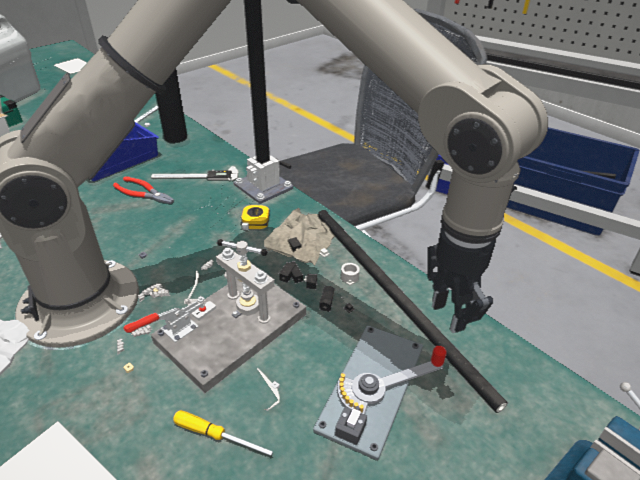

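View pics/t8.png

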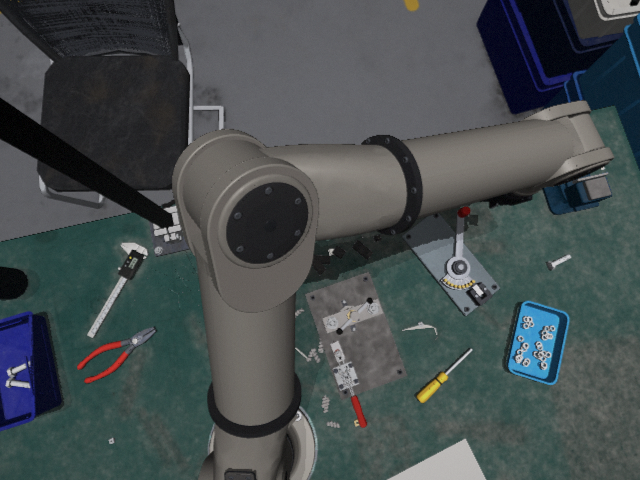

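```bash
python3 - <<'E'
from h import *
for n in('top','scene'):
    c=snap(n); P=cloud(c); X,Y,Z=P[...,0],P[...,1],P[...,2]; d=np.hypot(X-.495,Y-.228)
    s=(c['range_z']>0)&(Z>.3)&(X<.9)&(Y>-.5)&(d>.03)&(d<.35)
    print(n,'extent of elbow',P[(c['range_z']>0)&(Z>.6)&(X<.7)&(Y>0)&(d>.03)].min(0) if n=='top' else '')
    for z0 in np.arange(.3,1.05,.05):
        k=s&(Z>z0)&(Z<=z0+.05)
        if k.sum(): i=np.argmin(np.where(k,d,9)); print(n,z0.round(2),k.sum(),d.flat[i].round(3),P.reshape(-1,3)[i].round(3),np.unravel_index(i,d.shape))
E
```

```text
top extent of elbow [3.00814167e-01 2.06942087e-05 6.00186933e-01]
top 0.5 153 0.317 [0.265 0.011 0.549] (np.int64(344), np.int64(207))
top 0.55 1446 0.232 [0.373 0.03  0.599] (np.int64(239), np.int64(184))
top 0.6 5646 0.207 [0.431 0.031 0.648] (np.int64(170), np.int64(173))
top 0.65 13265 0.208 [0.433 0.03  0.651] (np.int64(167), np.int64(174))
top 0.7 3633 0.265 [ 0.388 -0.014  0.702] (np.int64(201), np.int64(204))
scene extent of elbow 
scene 0.45 15 0.34 [ 0.305 -0.053  0.496] (np.int64(38), np.int64(199))
scene 0.5 283 0.313 [ 0.36  -0.054  0.545] (np.int64(0), np.int64(230))
scene 0.55 18 0.336 [ 0.345 -0.073  0.551] (np.int64(0), np.int64(224))
```

Call:
{"op": "play_rows", "data": {"motion": [[[0.001, 0.001, 0.072], [0, 0, 0]], [[0.002, 0.001, 0.147], [0, 0, 0]], [[0.002, 0.001, 0.197], [0, 0, 0]], [[0.002, 0.001, 0.225], [0, 0, 0]], [[0.002, 0.001, 0.24], [0, 0, 0]], [[0.002, 0.001, 0.246], [0, 0, 0]], [[0.002, 0.001, 0.246], [0, 0, 0]]]}}

```text
t: 11.55
eef_pos: [0.5447, -0.4504, 0.0418]
tool_rot: [-0.0, 0.999, -0.035, -0.0]
contact_force: [0.1, 0.3, 0.8]
gripper_width: 0.526
```

```bash
python3 - <<'E'
from h import *
state(); c=snap('scene'); a=cv2.resize(c['pixels'][240:420,330:530,::-1],None,fx=3.3,fy=3.3,interpolation=cv2.INTER_CUBIC); cv2.imwrite('pics/s9.png',a)
E
```

```text
t 11.55 p [ 0.5447 -0.4504  0.0418] jaw az -94.1 tilt 0.05 q [ 0.055  0.944  0.902  1.64  -0.857  0.999 -0.389] F [0.1 0.3 0.8] M [-0.01  0.01 -0.01] w 0.526
```

View pics/s9.png

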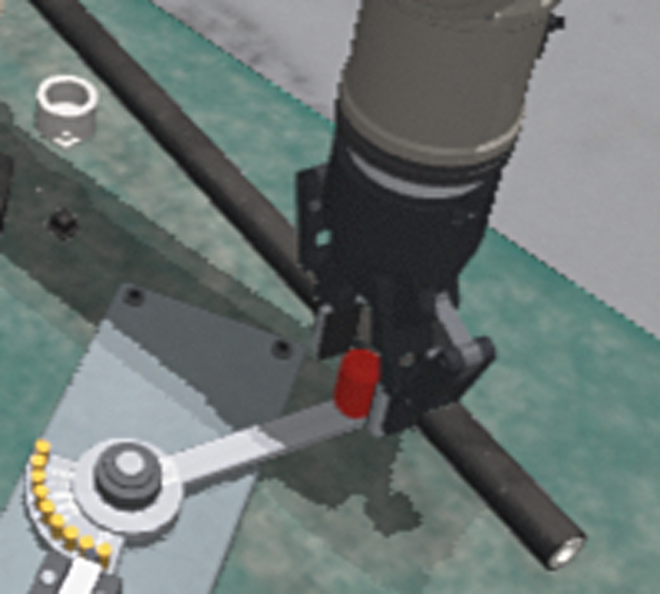

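Call:
{"op": "play_rows", "data": {"motion": [[[0, 0, 0], [0, 0, 0]], [[0, 0, 0], [0, 0, 0]], [[0, 0, 0], [0, 0, 0]], [[0, 0, 0], [0, 0, 0]], [[0, 0, 0], [0, 0, 0]]], "fingers": 0, "grip_force": 50}}

```text
t: 12.1
eef_pos: [0.5454, -0.4498, 0.0433]
tool_rot: [-0.001, 0.999, -0.035, 0.001]
contact_force: [-0.5, 4.5, 6.3]
gripper_width: 0.237
```

```bash
python3 - <<'E'
from h import *
state(); c=snap('scene'); a=cv2.resize(c['pixels'][240:420,330:530,::-1],None,fx=3.3,fy=3.3,interpolation=cv2.INTER_CUBIC); cv2.imwrite('pics/s10.png',a)
P=cloud(c); hsv=cv2.cvtColor(c['pixels'],cv2.COLOR_RGB2HSV); X,Y,Z=P[...,0],P[...,1],P[...,2]
k=((hsv[...,0]<8)|(hsv[...,0]>172))&(hsv[...,1]>150)&(X>.5)&(Y<-.3)&(Y>-.5); print('knob',k.sum(),P[k].mean(0).round(4))
E
```

```text
t 12.1 p [ 0.5454 -0.4498  0.0433] jaw az -94.0 tilt 0.13 q [ 0.054  0.942  0.903  1.64  -0.857  1.002 -0.389] F [-0.5  4.5  6.3] M [0.91 0.17 0.07] w 0.237
knob 116 [ 0.5384 -0.4497  0.0555]
```

View pics/s10.png

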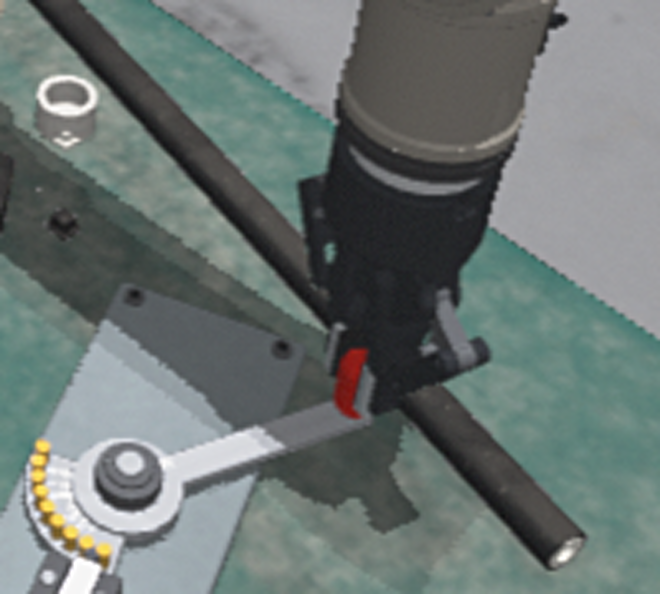

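```bash
cat >> h.py <<'E'
PV=np.array([.4152,-.4405])
def lev(th,r=.1305,z=.0433):
    a=-4.1+np.degrees(th); b=np.radians(a); return (PV[0]+r*np.cos(b),PV[1]+r*np.sin(b),z,a-90)
def ang():
    p=np.array(bot.get_obs()['eef_pos'])[:2]-PV; print('lever from TCP: th',(np.arctan2(p[1],p[0])+np.radians(4.1)).round(3),'r',np.hypot(*p).round(4))
E
python3 - <<'E'
from h import *
rows([lev(t) for t in (.04,.08,.12,.16,.2,.2)])
E
```

```text
[[[-0.0,-0.013,-0.0],[-0.0003,-0.0002,-0.0061]],[[-0.001,-0.026,0.0],[-0.0003,-0.0002,-0.0125]],[[-0.002,-0.039,0.0],[-0.0003,-0.0002,-0.0188]],[[-0.004,-0.052,0.0],[-0.0003,-0.0002,-0.0252]],[[-0.007,-0.065,0.0],[-0.0003,-0.0002,-0.0316]],[[-0.007,-0.065,0.0],[-0.0003,-0.0002,-0.0316]]]
```

Call:
{"op": "play_rows", "data": {"motion": [[[0, -0.013, 0], [0, 0, -0.006]], [[-0.001, -0.026, 0], [0, 0, -0.0125]], [[-0.002, -0.039, 0], [0, 0, -0.019]], [[-0.004, -0.052, 0], [0, 0, -0.025]], [[-0.007, -0.065, 0], [0, 0, -0.0315]], [[-0.007, -0.065, 0], [0, 0, -0.0315]]]}}

```text
t: 12.75
eef_pos: [0.5447, -0.4238, 0.0436]
tool_rot: [-0.0, 0.998, 0.065, 0.001]
contact_force: [2.1, -2.3, -4.7]
gripper_width: 0.24
```

```bash
python3 - <<'E'
from h import *
state();ang()
rows([lev(t) for t in (.24,.28,.32,.36,.4,.4)])
E
```

```text
t 12.75 p [ 0.5447 -0.4238  0.0436] jaw az -82.6 tilt 0.11 q [ 0.029  0.899  0.864  1.686 -0.819  0.957 -0.231] F [ 2.1 -2.3 -4.7] M [-0.57 -0.27  0.07] w 0.24
lever from TCP: th 0.2 r 0.1306
[[[-0.001,-0.013,0.001],[-0.0001,-0.0003,-0.0062]],[[-0.001,-0.026,0.001],[-0.0001,-0.0003,-0.0126]],[[-0.003,-0.039,0.001],[-0.0001,-0.0003,-0.0189]],[[-0.004,-0.052,0.001],[-0.0001,-0.0003,-0.0253]],[[-0.007,-0.065,0.001],[-0.0001,-0.0003,-0.0317]],[[-0.007,-0.065,0.001],[-0.0001,-0.0003,-0.0317]]]
```

Call:
{"op": "play_rows", "data": {"motion": [[[0, -0.013, 0], [0, 0, -0.006]], [[-0.001, -0.026, 0], [0, 0, -0.0125]], [[-0.003, -0.039, 0], [0, 0, -0.019]], [[-0.004, -0.052, 0], [0, 0, -0.025]], [[-0.007, -0.065, 0], [0, 0, -0.0315]], [[-0.007, -0.065, 0], [0, 0, -0.0315]]]}}

```text
t: 13.35
eef_pos: [0.5389, -0.3983, 0.0436]
tool_rot: [0.0, 0.987, 0.163, 0.001]
contact_force: [2.1, -2.1, -4.2]
gripper_width: 0.239
```

```bash
python3 - <<'E'
from h import *
state();ang()
c=snap('scene'); a=cv2.resize(c['pixels'][240:420,330:530,::-1],None,fx=3.3,fy=3.3,interpolation=cv2.INTER_CUBIC); cv2.imwrite('pics/s11.png',a)
rows([lev(t) for t in (.44,.48,.52,.56,.6,.6)])
E
```

```text
t 13.35 p [ 0.5389 -0.3983  0.0436] jaw az -71.2 tilt 0.14 q [ 0.008  0.853  0.824  1.738 -0.779  0.909 -0.072] F [ 2.1 -2.1 -4.2] M [-0.52 -0.41  0.13] w 0.239
lever from TCP: th 0.4 r 0.1307
[[[-0.001,-0.013,0.001],[0.0,-0.0004,-0.0066]],[[-0.002,-0.026,0.001],[0.0,-0.0004,-0.013]],[[-0.003,-0.039,0.001],[0.0,-0.0004,-0.0194]],[[-0.005,-0.052,0.001],[0.0,-0.0004,-0.0257]],[[-0.007,-0.065,0.001],[0.0001,-0.0004,-0.0321]],[[-0.007,-0.065,0.001],[0.0001,-0.0004,-0.0321]]]
```

View pics/s11.png

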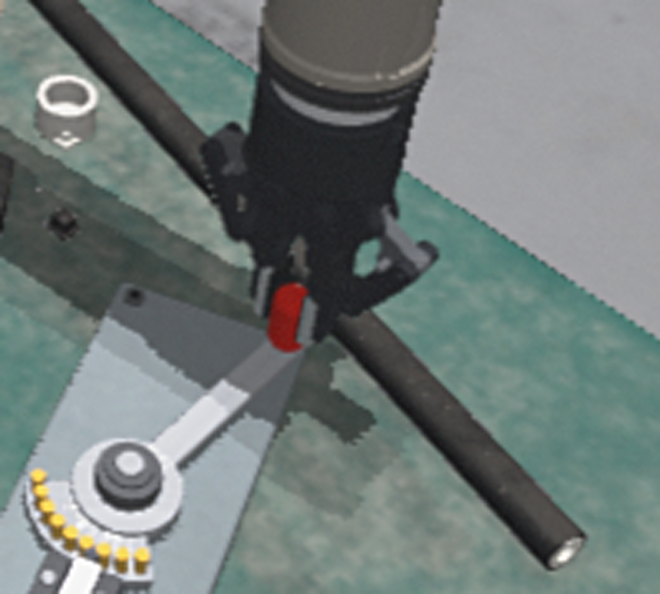

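The picture shows the lever turning with the gripped knob (290,318). The sector's pins have passed the roller as expected, so I carry on.

Call:
{"op": "play_rows", "data": {"motion": [[[-0.001, -0.013, 0], [0, 0, -0.0065]], [[-0.002, -0.026, 0], [0, 0, -0.013]], [[-0.003, -0.039, 0], [0, 0, -0.019]], [[-0.005, -0.052, 0], [0, 0, -0.0255]], [[-0.007, -0.065, 0], [0, 0, -0.032]], [[-0.007, -0.065, 0], [0, 0, -0.032]]]}}

```text
t: 14.0
eef_pos: [0.5281, -0.3746, 0.0436]
tool_rot: [0.0, 0.965, 0.261, 0.001]
contact_force: [1.4, -3.2, -5.9]
gripper_width: 0.235
```

```bash
python3 - <<'E'
from h import *
state();ang()
rows([lev(t) for t in (.64,.68,.72,.76,.79,.8,.8,.8)])
E
```

```text
t 14.0 p [ 0.5281 -0.3746  0.0436] jaw az -59.8 tilt 0.15 q [-0.005  0.804  0.782  1.796 -0.737  0.859  0.089] F [ 1.4 -3.2 -5.9] M [-0.48 -0.46  0.08] w 0.235
lever from TCP: th 0.6 r 0.1308
[[[-0.001,-0.013,0.001],[0.0001,-0.0004,-0.0065]],[[-0.002,-0.026,0.001],[0.0002,-0.0004,-0.0129]],[[-0.003,-0.039,0.001],[0.0002,-0.0004,-0.0193]],[[-0.005,-0.052,0.001],[0.0002,-0.0004,-0.0256]],[[-0.007,-0.062,0.001],[0.0002,-0.0004,-0.0304]],[[-0.007,-0.065,0.001],[0.0002,-0.0004,-0.032]],[[-0.007,-0.065,0.001],[0.0002,-0.0004,-0.032]],[[-0.007,-0.065,0.001],[0.0002,-0.0004,-0.032]]]
```

Call:
{"op": "play_rows", "data": {"motion": [[[-0.001, -0.013, 0], [0, 0, -0.0065]], [[-0.002, -0.026, 0], [0, 0, -0.013]], [[-0.003, -0.039, 0], [0, 0, -0.019]], [[-0.005, -0.052, 0], [0, 0, -0.0255]], [[-0.007, -0.062, 0], [0, 0, -0.0305]], [[-0.007, -0.065, 0], [0, 0, -0.032]], [[-0.007, -0.065, 0], [0, 0, -0.032]], [[-0.007, -0.065, 0], [0, 0, -0.032]]]}}

```text
t: 14.8
eef_pos: [0.5133, -0.3539, 0.0436]
tool_rot: [0.001, 0.935, 0.355, 0.002]
contact_force: [4.5, -2.6, -6.6]
gripper_width: 0.24
```

```bash
python3 - <<'E'
from h import *
state();ang()
c=snap('scene','s12f.png'); a=cv2.resize(c['pixels'][260:440,310:490,::-1],None,fx=3.3,fy=3.3,interpolation=cv2.INTER_CUBIC); cv2.imwrite('pics/s12.png',a)
P=cloud(c); im=c['pixels']; 
c2=snap('top','t12.png'); P2=cloud(c2); im2=c2['pixels']
# bolt on bench
for n,PP,I in(('scene',P,im),('top',P2,im2)):
    X,Y,Z=PP[...,0],PP[...,1],PP[...,2]
    b=(I.min(-1)>130)&(abs(X-.44)<.08)&(abs(Y+.69)<.08)&(Z>.004)&(Z<.04)
    if b.sum()>5: m=PP[b].mean(0); print(n,'bolt',b.sum(),m.round(3),'dist pivot',np.hypot(*(m[:2]-PV)).round(3), np.hypot(*(PP[b][:,:2]-PV).T).min().round(3))
    h=cv2.cvtColor(I,cv2.COLOR_RGB2HSV); y=(h[...,0]>20)&(h[...,0]<32)&(h[...,1]>150)&(h[...,2]>120)&(abs(X-.417)<.05)&(abs(Y-.09)<.06)
    if y.sum(): print(n,'tape',y.sum(),np.median(PP[y],0).round(3))
    # lever direction: bright points z .024-.034 r .03-.11 of pivot
    r=np.hypot(X-PV[0],Y-PV[1]); k=(abs(Z-.0285)<.004)&(r>.045)&(r<.1)&(X>PV[0]-.01)&(I.max(-1)-I.min(-1)<40)
    if k.sum()>10:
        d=PP[k][:,:2]-PV; a=np.degrees(np.arctan2(d[:,1],d[:,0])); print(n,'lever az',k.sum(),np.median(a).round(2),a.std().round(2),'theta',np.radians(np.median(a)+4.1).round(3))
E
```

```text
t 14.8 p [ 0.5133 -0.3539  0.0436] jaw az -48.4 tilt 0.19 q [-0.01   0.753  0.737  1.856 -0.693  0.807  0.252] F [ 4.5 -2.6 -6.6] M [-0.6  -0.74 -0.08] w 0.24
lever from TCP: th 0.795 r 0.1308
scene tape 373 [0.415 0.079 0.028]
scene lever az 260 41.05 17.22 theta 0.788
top bolt 85 [ 0.441 -0.692  0.013] dist pivot 0.253 0.227
top lever az 152 41.7 4.48 theta 0.799
```

View pics/s12.png

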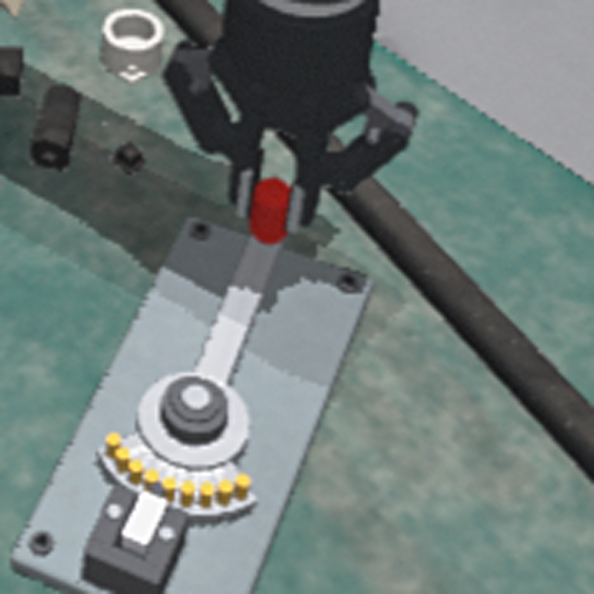

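View pics/t12.png

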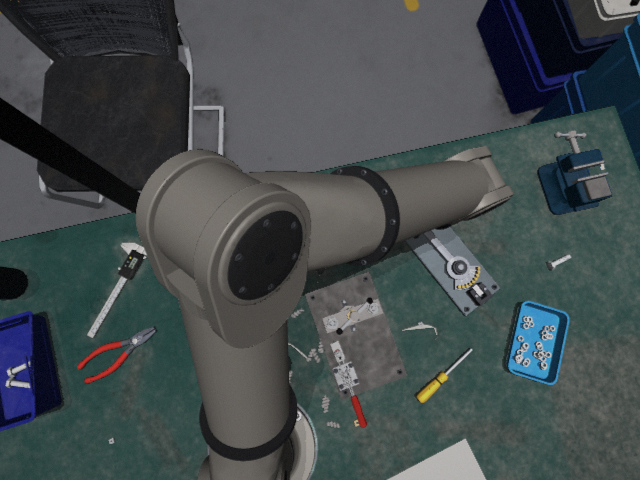

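```bash
python3 - <<'E'
from h import *
a=cv2.imread('pics/scene0.png'); c=snap('scene','s13.png'); b=cv2.imread('pics/s13.png')
for n,(x0,x1,y0,y1) in {'cup':(338,362,260,285),'tape':(238,274,200,232)}.items():
    r=cv2.matchTemplate(b[y0-15:y1+15,x0-15:x1+15],a[y0:y1,x0:x1],cv2.TM_CCOEFF_NORMED); print(n,cv2.minMaxLoc(r)[1],cv2.minMaxLoc(r)[3],'(15,15)=unmoved')
state();ang()
print(bot.hand_in()); state(); ang()
E
```

```text
cup 0.9601132869720459 (15, 15) (15,15)=unmoved
tape 0.9734371900558472 (15, 15) (15,15)=unmoved
t 14.95 p [ 0.5133 -0.3539  0.0436] jaw az -48.3 tilt 0.19 q [-0.01   0.752  0.737  1.856 -0.693  0.807  0.252] F [ 3.8 -2.7 -6.6] M [-0.62 -0.88 -0.03] w 0.234
lever from TCP: th 0.795 r 0.1308
the job is handed in; nothing more can be done
None
the job is handed in; nothing more can be done
```

I moved the bolt clear first and let go of it, then swung the lever four clicks anticlockwise. I handed the job in at about 15 s of the 70 s allowed, with the knob still gripped.

- **Bolt:** it lies on the bench at about (0.44, -0.69). Its middle is 253 mm from the pivot and its nearest point about 227 mm, against the lever's 140 mm reach.
- **Lever:** the top view put the angle at 0.799 rad and the tool position at 0.795 rad. The scene-view depth gave 0.788 rad, from scattered points. The close-up showed the roller seated four pin gaps on from rest, and the lever was never moved near the fifth pin at 0.9.
- **Hold:** at the last reading the tool had not moved. It held about 4.6 N level plus 6.6 N vertically, with the grip set at 50 N.
- **Bystanders:** image matching against the first picture showed the steel cup and tape measure unmoved.

The arm passed inside the rod and its elbow stayed about 0.2 m from it at the nearest point I measured. I saw no contact beyond the intended ones. I could not check the second after hand-in, because the interface gives nothing after that. None of the checks failed.

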